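# Weigh the freeze-cast samples and load the drying tray

### The job

Check the balance first: stand the steel check weight centred inside the circle on the pan, let go until it is still, then put it back on its pad. Then lift the cast samples out of the mould and weigh them one at a time in the same way, from the shortest to the tallest, standing each in the drying tray afterwards. When all of them stand in the tray, push the tray (it has a black push tab) along its slide until it snaps fully home behind the spring plunger; put things on the pan gently and leave everything else on the bench alone.

Things in the scene. Friction and masses are not known exactly. Their poses are not given: they have to be found in the camera images.
- sample_1: cast white sample, 49 mm tall in all: a round foot 44 mm in diameter and 25 mm high, and on it a round neck 30 mm in diameter and 24 mm high to hold it by. Origin at the centre of the underside, z up along the axis. At the start it stands in a cavity of the mould, only the neck showing; absent in some starts
- sample_2: cast white sample, 58 mm tall in all: a round foot 44 mm in diameter and 25 mm high, and on it a round neck 30 mm in diameter and 33 mm high to hold it by. Origin at the centre of the underside, z up along the axis. At the start it stands in a cavity of the mould, only the neck showing; absent in some starts
- sample_3: cast white sample, 67 mm tall in all: a round foot 44 mm in diameter and 25 mm high, and on it a round neck 30 mm in diameter and 42 mm high to hold it by. Origin at the centre of the underside, z up along the axis. At the start it stands in a cavity of the mould, only the neck showing; absent in some starts
- sample_4: cast white sample, 76 mm tall in all: a round foot 44 mm in diameter and 25 mm high, and on it a round neck 30 mm in diameter and 51 mm high to hold it by. Origin at the centre of the underside, z up along the axis. At the start it stands in a cavity of the mould, only the neck showing; absent in some starts
- mould: fixed dark rubber mould block, 150 x 150 x 30 mm, with four round cavities 48 mm wide and 25 mm deep at x, y = +-35 mm of its own frame, some of them empty. Origin at the centre of its underside
- check_weight: steel check weight, 200 g, 50 mm tall: foot 40 mm in diameter and 18 mm high, thin stem, head 20 mm in diameter from 28 to 50 mm height to hold it by. Origin at the centre of the underside, z up
- pad_centre (a point): centre of the top face of the fixed round black rubber pad (70 mm in diameter, 4 mm thick) on which the check weight is kept
- balance: fixed white balance, housing 180 mm (x, from -100 to 80 mm of its origin) x 160 mm (y) x 45 mm high, display at its -x end. Origin on its underside, 25 mm short of the pan centre in x
- pan_centre (a point): centre of the top face of the round sprung pan of the balance: 110 mm in diameter, engraved with a circle 64 mm in diameter; about 70 mm over the bench, sinks up to 12 mm under load (300 N/m), the point with it
- tray (a joint): travel of the drying tray along its slide, in m: 0 pulled out, 0.085 fully home against the stop; it moves in the +x direction of tray_floor. A spring plunger on the slide resists with about 5 N near 0.075 and lets the tray snap home behind it
- tray_floor (a point): centre of the inner floor of the aluminium drying tray, about 16 mm over the bench, moving with the tray. The tray measures 90 mm (x) x 200 mm (y) outside, walls 4 mm thick and 10 mm high above the floor; its x axis points in the direction in which the tray slides home. Three samples fit in a row along y, 60 mm apart
- tab_top (a point): centre of the upper edge of the tray's upright black push tab, 10 mm thick in x, 60 mm wide in y, 56 mm high, 76 mm over the bench; it stands 80 mm on the -x side of the tray's centre and moves with the tray
- jar_a: bystander: closed glass jar, 132 mm in diameter, 186 mm tall, origin under its centre
- jar_b: bystander: closed glass jar, same size
- lid_a: bystander: white jar lid, 90 mm in diameter, 13 mm high, origin under its centre
- lid_b: bystander: white jar lid, same size
- beaker: bystander: glass beaker, 60 mm in diameter, 70 mm tall, origin under its centre
- spatula: bystander: spatula, 180 mm long, lying flat
- small_jar: bystander: closed amber jar, 50 mm in diameter, 60 mm tall
Not all that is in view belongs to the job. What is shaped like the balance but green is not meant.

How it is judged:
By the outcome, as a careful person would: the job done as asked, in the order asked, and still so for the second after the job is handed in, with the robot touching nothing.
Of sample_1, sample_2, sample_3, sample_4 only 2 to 3 are there at a start; the rules pass over those that are not, and their reading is None.
At some moment in a run one of check_weight, sample_1, sample_2, sample_3, sample_4 may be knocked a few centimetres aside while the robot is not near it.
It also fails if it takes over 210 s, if anything falls off the work surface, if the arm or the gripper's body presses on something with over 40 N, if the wrist force passes 120 N, or if a joint passes its speed limit or range.

### The arm

A 7-joint arm with a two-finger parallel gripper is mounted at the origin on the work surface. World frame = base frame: x ahead of the robot, y to its left, z up, the work surface at z = 0. Lengths are in m, angles in degrees, forces in N, time in s.
With the tool pointing down it reaches from about 0.35 to 0.775 m from the base axis. Payload 3.1 kg.
Tool frame: the origin (TCP) lies on the centre line of the jaws, within the pads' length; the fingertips stand 17 mm ahead of it and the grasp point (between the pads) lies 2 mm behind it (robot.tip_reach is the distance from the TCP to the fingertips, in m); z points along the fingers, y is the line along which they close (so a half turn about z gives the same grasp; the last joint's range is limited). The gripper opens to 85 mm and grips with 20 to 120 N. Pads are 22 mm wide; open, the fingers measure 114 mm over their backs; the gripper's body (76 mm by 85 mm) begins 54 mm behind the grasp point. The pads swing forward as they close: fully open they stand 13 mm farther back than shut.
Start: joints at [65.907, 17.813, 0.802, 86.603, -0.252, 75.585, -1.558], TCP at [0.203, -0.511, 0.248] pointing down, gripper open.
Joint ranges: [-154.91, 154.91], [-16.99, 109.72], [-72.82, 74.43], [7.12, 147.25], [-82.49, 262.49], [11.32, 116.49], [-174.64, 174.64]. Speed limits (degrees/s): [159.86, 159.86, 180, 180, 180, 180, 180].

### API

Orientations are given as [roll, pitch, yaw] about the fixed x, y, z axes, in that order (R = Rz(yaw) Ry(pitch) Rx(roll)).
In Python, from station import robot, fingers, vision, workorder, recognise gives the robot as it stands. Calls block until the motion is done:
- robot.move_to(position, orientation): joint-space move of the TCP to a pose.
- robot.line_to(position, orientation=None, velocity=0.15, f_stop=None): straight line of the TCP; orientation=None keeps the orientation; velocity is the mean speed in m/s. With f_stop (N) it stops when the force on the tool has changed by that much, and returns True; else False.
- robot.move_j(angles): joint-space move.
- fingers.gripper_to(opening, force=None): opening from 0.0 (shut) to 1.0 (fully open); force is the grip in N (None keeps the last); returns when the fingers have stopped.
- robot.pause(seconds).
- robot.inverse_kinematics(position, orientation): joint angles nearest the present ones, or None.
- vision.grab_frame(name): name is "scene" or "top" or "wrist"; returns the picture (400x640x3 uint8, red, green, blue); there is no depth.
- vision.calibration(name): a dict with "mtx" (3x3 intrinsics, pixels), "extrinsics" (4x4, takes a point from world to camera coordinates); the wrist camera has in their place "T_tool_cam" (4x4, takes a point from camera to tool coordinates, whose origin is the TCP and whose axes are the flange's). Camera axes: x right, y up, looking along -z (the intrinsics and any distortion apply to the point x, -y, -z); pixel columns grow to the right and rows downward; lengths in m; the calibration is good to about 2 mm. A picture is of the moment at which its call begins: read the wrist's pose just before it. calibration takes no time and is no camera call.
A pose or a line that the arm cannot do raises robot.PlanningError and nothing moves.
- workorder.close_job(): hands the job in; it is judged then, once.
Trained networks look in the newest picture that a camera, given by its name, has taken for a name from the list of things; names that differ only in an ending like _2 or _b are one class to them, and where a whole thing is asked for, a point or a joint stands for the part that bears it (a point fixed in the world has none). Each returns a list of dicts, best first, with "p" (0 to 1); they miss things now and then, are a little off and sometimes report something else, mostly with a low value. They report only what shows in the picture. A call takes as long as a camera call. They do not tell look-alikes from the thing itself.
- recognise(label, camera): "rect" ([centre column, centre row, width, height] in pixels, round what is visible of it).
Readings, each from a call of its own:
- robot.current_time_s(): time.
- robot.current_joint_positions(): joint angles.
- robot.current_dq(): joint speeds.
- robot.current_joint_torque(): joint torques, N m.
- robot.current_tool_pos(): TCP position.
- robot.current_eef_rot(): TCP orientation.
- robot.current_contact_force(): force on the tool from outside, world axes, zero at the start.
- robot.current_torque(): the same for the moment, N m.
- robot.current_finger_gap(): opening from 0.0 (shut) to 1.0 (fully open).
- robot.current_gripper_force(): force on a finger pad.
Only numpy, scipy, OpenCV 4.12 (cv2) and the standard library are available. Lean on these libraries where they do the work, as an engineer would, in place of code of your own. Each camera call takes 0.05 s, during which the arm holds its last target. There are 200 camera calls.

## Working session

There is one attempt and no reset: what is moved stays moved. The work goes in short steps, each a Python script; the robot and the scene stay as the last script left them, time stands still between calls to the robot, and variables do not carry over. Pictures are saved under pics/ and viewed, at most 14 in all, crops included, and the job is handed in when it is done.

```bash
ls; mkdir -p pics
python3 - <<'E'
from station import robot, fingers, vision, workorder, recognise
import cv2,numpy as np
for n in("scene","top"):
    im=vision.grab_frame(n); cv2.imwrite(f"pics/{n}0.png",im[:,:,::-1])
    c=vision.calibration(n); print(n,{k:np.round(v,4).tolist() if not isinstance(v,str) else v for k,v in c.items()})
    for l in("sample_1","mould","check_weight","pad_centre","balance","tray","tab_top","jar_a","lid_a","beaker","small_jar","spatula"):
        try: print(l,[(round(d["p"],2),np.round(d["rect"]).astype(int).tolist()) for d in recognise(l,n)])
        except Exception as e: print(l,e)
print(vision.calibration("wrist")); print(robot.current_time_s(),robot.current_eef_rot())
E
```

```text
pics
scene {'mtx': [[465.6378, 0.0, 323.2039], [0.0, 465.6378, 202.6193], [0.0, 0.0, 1.0]], 'extrinsics': [[-0.4121, 0.9111, 0.0128, 0.2219], [-0.6382, -0.2986, 0.7096, 0.2769], [0.6503, 0.2842, 0.7045, -1.7192], [0.0, 0.0, 0.0, 1.0]]}
sample_1 [(0.71, [423, 244, 17, 24]), (0.68, [400, 230, 18, 20]), (0.46, [389, 254, 18, 18]), (0.18, [318, 217, 74, 51])]
mould [(0.6, [405, 257, 72, 60])]
check_weight [(0.63, [315, 269, 15, 18]), (0.16, [372, 298, 26, 36])]
pad_centre [(0.61, [508, 241, 62, 74]), (0.49, [317, 272, 27, 19])]
balance [(0.93, [273, 139, 65, 48]), (0.87, [245, 194, 76, 56])]
tray [(0.73, [320, 219, 72, 54])]
tab_top [(0.85, [320, 219, 72, 56])]
jar_a [(0.95, [169, 152, 44, 63]), (0.6, [509, 241, 63, 78])]
lid_a [(0.83, [389, 198, 28, 20]), (0.74, [406, 256, 71, 66]), (0.67, [200, 242, 32, 25])]
beaker [(0.89, [375, 298, 23, 34]), (0.29, [199, 241, 33, 23])]
small_jar [(0.87, [231, 254, 23, 30]), (0.55, [312, 177, 49, 26])]
spatula [(0.87, [313, 177, 50, 25]), (0.43, [405, 255, 69, 66])]
top {'mtx': [[460.8248, 0.0, 317.7906], [0.0, 460.8248, 197.0893], [0.0, 0.0, 1.0]], 
[... 736 characters left out ...]
 (0.31, [321, 197, 64, 39])]
small_jar [(0.7, [377, 137, 16, 19])]
spatula [(0.9, [357, 253, 37, 56]), (0.64, [254, 182, 11, 13])]
{'mtx': array([[359.3539197 ,   0.        , 319.66083975],
       [  0.        , 359.3539197 , 200.98248934],
       [  0.        ,   0.        ,   1.        ]]), 'T_tool_cam': array([[ 8.07288624e-04,  9.47768127e-01,  3.18959129e-01,
         8.18505532e-02],
       [ 9.99998631e-01, -3.04400299e-04, -1.62649872e-03,
        -5.06880398e-04],
       [-1.44445239e-03,  3.18960006e-01, -9.47767075e-01,
        -1.25402390e-01],
       [ 0.00000000e+00,  0.00000000e+00,  0.00000000e+00,
         1.00000000e+00]])}
1.3 [1.79999355e+02 2.70245090e-03 2.17068690e+01]
```

Run:
```python
import cv2
for n,(x0,y0,x1,y1) in {"scene":(130,80,560,340),"top":(110,90,550,350)}.items():
    im=cv2.imread(f"pics/{n}0.png")[y0:y1,x0:x1]; cv2.imwrite(f"pics/{n}0c.png",cv2.resize(im,(800,int(800*(y1-y0)/(x1-x0))),interpolation=cv2.INTER_CUBIC))
```

```text
(no output)
```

View pics/scene0c.png

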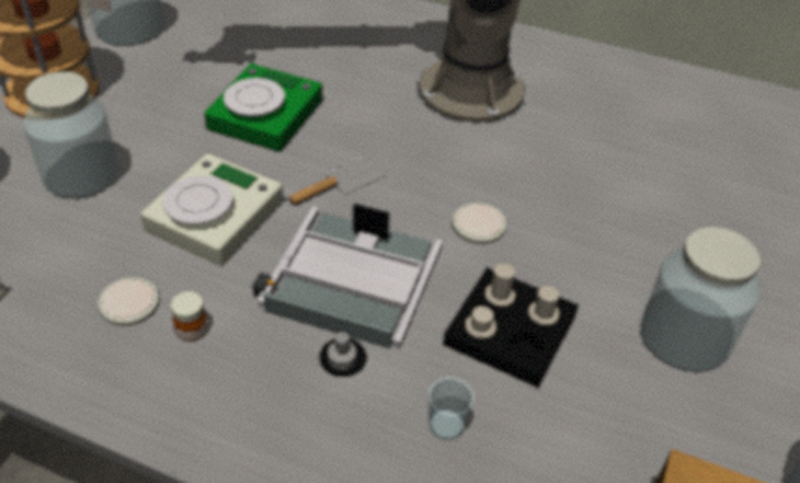

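View pics/top0c.png

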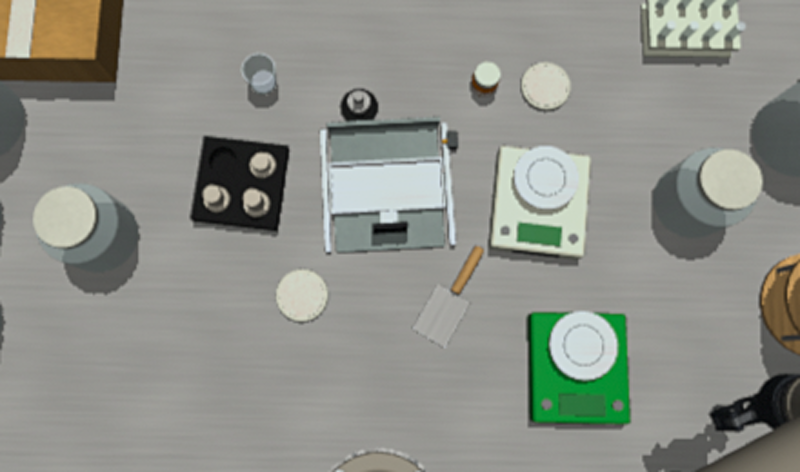

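The scene crop shows three samples in the mould at about (483,320), (545,305) and (501,285), and the check weight on its pad at (342,350). The white balance is at (210,205) and the tray at (350,270), with its black tab at (371,221). The top crop agrees: mould (240,185), tray (388,190), balance (542,200). The green balance at (580,365) is the decoy.

```bash
cat > h.py <<'E'
from station import robot, fingers, vision, workorder, recognise
import cv2,numpy as np
from scipy.spatial.transform import Rotation as Ro
def cam(n):
    c=vision.calibration(n); K=c["mtx"]
    if n=="wrist":
        T=np.eye(4);T[:3,:3]=Ro.from_euler("xyz",robot.current_eef_rot(),degrees=True).as_matrix();T[:3,3]=robot.current_tool_pos()
        E=np.linalg.inv(T@c["T_tool_cam"])
    else: E=c["extrinsics"]
    return K@np.diag([1,-1,-1])@E[:3]          # 3x4 projection
def proj(P,p):
    q=P@np.append(p,1); return q[:2]/q[2]
def onplane(P,uv,z):
    A=np.c_[P[:,0],P[:,1],-np.array([uv[0],uv[1],1])]
    return np.append(np.linalg.solve(A,-(P[:,2]*z+P[:,3]))[:2],z)
def tri(obs):
    A=np.vstack([[u[0]*P[2]-P[0],u[1]*P[2]-P[1]] for P,u in obs])
    return np.linalg.lstsq(A[:,:3],-A[:,3],rcond=None)[0]
def shot(n,name=None):
    P=cam(n); im=vision.grab_frame(n)
    if name: cv2.imwrite(f"pics/{name}.png",im[:,:,::-1])
    return P,im
def rec(l,n): return [(round(d["p"],2),np.round(d["rect"],1)) for d in recognise(l,n)]
def look(xy,h,yaw):
    """wrist camera optical axis through (xy, z=h-ish): TCP height h above"""
    c=vision.calibration("wrist")["T_tool_cam"]; R=Ro.from_euler("xyz",[180,0,yaw],degrees=True).as_matrix()
    o=R@c[:3,3]; d=-(R@c[:3,2]); t=(h+o[2]-0.06)/-d[2]
    off=(o+d*t)[:2]; return [xy[0]-off[0],xy[1]-off[1],h]
E
python3 - <<'E'
from h import *
P,Q=cam("top"),cam("scene")
for n,u,v,z in(("sA",230,201,.07),("sB",250,203,.07),("sC",256,182,.07),("mould",243,194,.03),("cw",308,146,.04),("pan",110+546/1.818,90+178/1.818,.07),("display",110+540/1.818,90+235/1.818,.045),("tray",322,193,.016),("tab",110+390/1.818,90+226/1.818,.076),("jarR",110+730/1.818,90+180/1.818,.186),("beaker",252,132,.05),("jarL",110+65/1.818,90+215/1.818,.186)):
    p=onplane(P,(u,v),z); print(n,p.round(3),"scene",proj(Q,p).round())
print(robot.tip_reach)
for xy in((.5,.15),(.6,0),(.52,-.17)):
  for yaw in(0,90,180,-90):
    p=look(xy,.25,yaw); print(xy,yaw,np.round(p,3),robot.inverse_kinematics(p,[180,0,yaw]) is not None)
E
```

```text
sA [0.505 0.277 0.07 ] scene [422. 232.]
sB [0.5   0.215 0.07 ] scene [400. 223.]
sC [0.566 0.2   0.07 ] scene [387. 238.]
mould [0.536 0.245 0.03 ] scene [405. 245.]
cw [0.695 0.043 0.04 ] scene [314. 260.]
pan [ 0.557 -0.275  0.07 ] scene [237. 185.]
display [ 0.463 -0.267  0.045] scene [256. 173.]
tray [ 0.547 -0.004  0.016] scene [321. 223.]
tab [ 0.468 -0.012  0.076] scene [330. 191.]
jarR [ 0.532 -0.536  0.186] scene [162. 126.]
beaker [0.735 0.223 0.05 ] scene [373. 294.]
jarL [0.457 0.487 0.186] scene [517. 214.]
0.017
(0.5, 0.15) 0 [0.524 0.15  0.25 ] True
(0.5, 0.15) 90 [0.5   0.174 0.25 ] True
(0.5, 0.15) 180 [0.476 0.15  0.25 ] True
(0.5, 0.15) -90 [0.5   0.126 0.25 ] True
(0.6, 0) 0 [0.624 0.    0.25 ] True
(0.6, 0) 90 [0.6   0.024 0.25 ] True
(0.6, 0) 180 [ 0.576 -0.     0.25 ] True
(0.6, 0) -90 [ 0.6   -0.024  0.25 ] True
(0.52, -0.17) 0 [ 0.544 -0.17   0.25 ] True
(0.52, -0.17) 90 [ 0.52  -0.146  0.25 ] True
(0.52, -0.17) 180 [ 0.496 -0.17   0.25 ] True
(0.52, -0.17) -90 [ 0.52  -0.194  0.25 ] True
```

Run:
```python
from h import *
import pickle
V={}
for i,(xy,yaw) in enumerate([((.52,-.22),0),((.60,-.16),0),((.60,.10),0),((.53,.20),0)]):
    robot.move_to(look(xy,.25,yaw),[180,0,yaw]); robot.pause(.3)
    P,im=shot("wrist",f"w{i}"); V[i]=P
    print(i,robot.current_time_s(),robot.current_tool_pos().round(3) if hasattr(robot.current_tool_pos(),'round') else robot.current_tool_pos())
    for l in("sample_1","check_weight","pad_centre","mould","balance","tray"): print(" ",l,[(p,r.tolist()) for p,r in rec(l,"wrist")])
pickle.dump(V,open("V.pkl","wb"))
```

```text
0 3.2917 [ 0.544 -0.22   0.25 ]
  sample_1 [(0.39, [32.9, 314.1, 65.7, 61.0])]
  check_weight [(0.59, [23.0, 7.2, 41.5, 14.4]), (0.54, [238.4, 302.8, 76.5, 118.3])]
  pad_centre [(0.88, [33.9, 16.9, 67.1, 33.9])]
  mould []
  balance [(0.88, [376.1, 177.9, 191.6, 190.5]), (0.6, [392.5, 363.8, 102.3, 72.2]), (0.45, [35.7, 15.7, 68.4, 29.6])]
  tray [(0.67, [106.7, 180.8, 213.3, 153.4]), (0.64, [24.1, 5.4, 43.6, 10.8]), (0.57, [598.3, 179.7, 81.9, 145.6])]
1 4.425 [ 0.624 -0.161  0.25 ]
  sample_1 [(0.46, [16.2, 234.1, 29.5, 132.1])]
  check_weight [(0.83, [94.5, 79.8, 63.5, 45.9])]
  pad_centre [(0.8, [109.3, 84.0, 69.3, 72.4])]
  mould [(0.97, [15.2, 232.7, 30.4, 134.2])]
  balance [(0.59, [429.8, 247.3, 185.6, 166.4]), (0.55, [408.9, 389.2, 47.5, 21.5])]
  tray [(0.66, [171.1, 255.8, 205.6, 148.5])]
2 6.0917 [0.625 0.099 0.25 ]
  sample_1 [(0.87, [206.1, 265.2, 47.0, 34.2]), (0.8, [134.9, 267.9, 63.2, 53.1]), (0.73, [206.2, 204.6, 48.5, 47.1])]
  check_weight [(0.67, [376.1, 80.5, 41.7, 46.6])]
  pad_centre [(0.84, [371.4, 84.3, 70.0, 70.2])]
  mould [(0.62, [173.2, 226.9, 159.5, 147.6])]
  balance [(0.9, [596.6, 247.2, 85.6, 167.9]), (0.76, [628.5, 387.8, 23.1, 24.2])]
  tray [(0.84, [420.4, 255.6, 196.7, 151.5])]
3 7.3 [0.555 0.199 0.25 ]
  sample_1 [(0.88, [227.8, 202.4, 52.3, 51.4]), (0.63, [300.1, 213.4, 42.9, 57.9]), (0.56, [302.6, 134.2, 47.1, 48.7])]
  check_weight [(0.69, [489.1, 12.7, 51.3, 23.4])]
  pad_centre [(0.88, [483.1, 24.1, 77.5, 44.7])]
  mould [(0.61, [270.1, 162.3, 164.3, 159.6])]
  balance []
  tray [(0.63, [527.8, 190.8, 214.4, 157.1]), (0.57, [370.8, 319.4, 75.0, 65.2])]
```

View pics/w1.png

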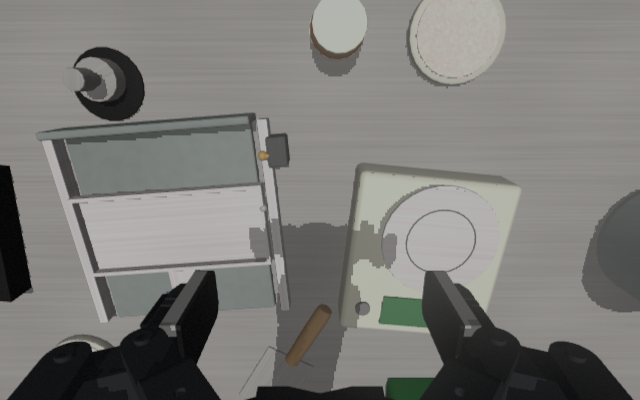

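View pics/w2.png

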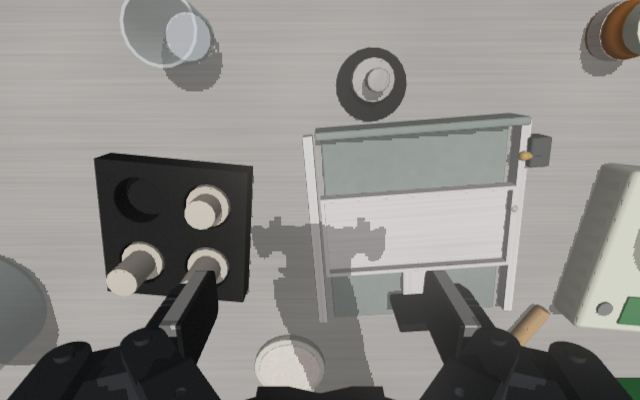

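w1 shows the check weight head at (75,78), the engraved circle at (441,240) and the tray around (170,230). w2 shows sample tops near (201,212) and (125,277), a third at (206,275) half hidden by a finger, and the check head at (378,80).

Run:
```python
import cv2
a=cv2.imread("pics/w3.png")[80:260,180:640]; b=cv2.imread("pics/w2.png")[100:340,90:550]
cv2.imwrite("pics/w3c.png",cv2.resize(a,None,fx=1.739,fy=1.739*1,interpolation=cv2.INTER_CUBIC))
```

```text
(no output)
```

View pics/w3.png

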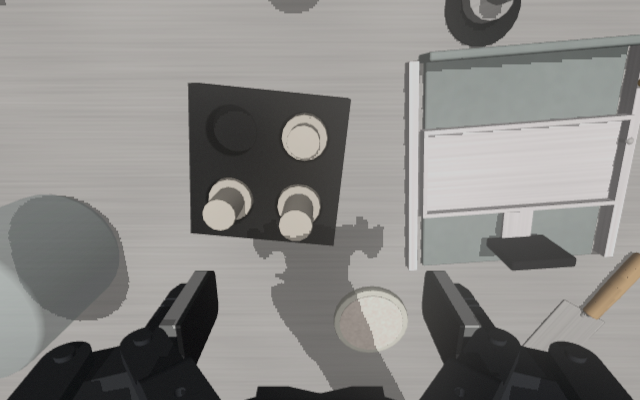

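View pics/w0.png

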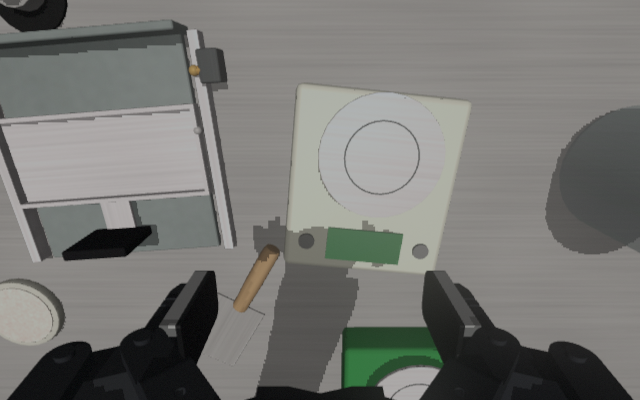

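w3 shows the sample tops at (302,141), (219,216) and (295,225); the tray floor has corners (425,130), (632,117), (617,202), (428,213), and the tab top is at about (544,265). w0 shows the engraved circle centred at (382,157) and the tab top at about (101,253).

Run:
```python
from h import *
import pickle
V=pickle.load(open("V.pkl","rb"))
def T(n,*o): 
    ob=[(V[i],u) for i,u in o]; p=tri(ob); print(n,p.round(4),"res",[ (proj(P,p)-u).round(1).tolist() for P,u in ob]); return p
C=T("C",(2,(201,212)),(3,(302,141)))
A=T("A",(2,(124,278)),(3,(219,216)))
for z in(.054,.063,.072,.081):print("B",onplane(V[3],(295,225),z).round(4),proj(V[2],onplane(V[3],(295,225),z)).round())
T("pan",(0,(382,157)),(1,(441,240)))
T("cw",(1,(75,78)),(2,(378,80)))
T("tab",(0,(101,253)),(3,(544,265)))
c=[onplane(V[3],u,.024) for u in((425,130),(632,117),(617,202),(428,213))]
print(np.array(c).round(4),np.mean(c,0))
c=[onplane(V[1],u,.024) for u in((71,200),(265,187),(273,264),(94,272))]
print(np.array(c).round(4),np.mean(c,0))
# mould top corners w3, balance top corners w0
m=np.array([onplane(V[3],u,.03) for u in((190,83),(350,98),(333,245),(191,233))]);print(m.round(4),m.mean(0))
b=np.array([onplane(V[0],u,.045) for u in((299,84),(470,101),(435,272),(286,262))]);print(b.round(4),b.mean(0))
T("tray hinge1",(2,(514,209)),(0,(198,130)))
# pad centre
for i,u in((1,(109,83)),(2,(371,84))):print("pad",onplane(V[i],u,.004).round(4))
```

```text
C [0.5838 0.2148 0.044 ] res [[0.0, 0.1], [-0.0, -0.1]]
A [0.5164 0.2948 0.0567] res [[0.9, 1.3], [-0.9, -1.4]]
B [0.5044 0.2224 0.054 ] [199. 288.]
B [0.5081 0.2218 0.063 ] [196. 290.]
B [0.5119 0.2211 0.072 ] [193. 292.]
B [0.5156 0.2205 0.081 ] [191. 293.]
pan [ 0.5626 -0.2753  0.0674] res [[0.3, -0.2], [-0.3, 0.2]]
cw [0.707  0.048  0.0499] res [[-0.0, 0.7], [0.0, -0.7]]
tab [ 0.4706 -0.0149  0.0703] res [[-0.0, 1.1], [0.0, -1.1]]
[[ 0.5909  0.0965  0.024 ]
 [ 0.6028 -0.1007  0.024 ]
 [ 0.5169 -0.1088  0.024 ]
 [ 0.5052  0.0855  0.024 ]] [ 0.55396035 -0.00684788  0.024     ]
[[ 0.5889  0.0945  0.024 ]
 [ 0.6024 -0.1059  0.024 ]
 [ 0.5144 -0.1103  0.024 ]
 [ 0.5051  0.0877  0.024 ]] [ 0.55268172 -0.0085266   0.024     ]
[[0.6346 0.3166 0.03  ]
 [0.6211 0.1703 0.03  ]
 [0.4716 0.1846 0.03  ]
 [0.4858 0.3329 0.03  ]] [0.5532857  0.25110029 0.03      ]
[[ 0.6225 -0.2029  0.045 ]
 [ 0.6081 -0.3544  0.045 ]
 [ 0.4366 -0.3407  0.045 ]
 [ 0.4485 -0.1862  0.045 ]] [ 0.52892786 -0.27104002  0.045     ]
tray hinge1 [ 0.5798 -0.1034  0.0249] res [[0.1, -0.4], [-0.1, 0.5]]
pad [0.7031 0.045  0.004 ]
pad [0.7027 0.0475 0.004 ]
```

```bash
cat >> h.py <<'E'
HZ=.20; PAN=np.array([.563,-.275]); PZ=.070
def go(x,y,z,yaw=0,v=.3,**k): return robot.line_to([x,y,z],[180,0,yaw],velocity=v,**k)
def force(n=4):
    f=[]
    for _ in range(n): f.append(np.array(robot.current_contact_force())); robot.pause(.05)
    return np.mean(f,0)
def grab(x,y,z,yaw=0,op=.6,F=45):
    """descend from above to z, grip, lift to HZ; returns weight seen by the wrist"""
    fingers.gripper_to(op); go(x,y,z+.05,yaw); robot.pause(.15); f0=force()
    s=go(x,y,z,yaw,v=.06,f_stop=8)
    fingers.gripper_to(0.0,F); g=robot.current_finger_gap()
    go(x,y,z+.03,yaw,v=.06); robot.pause(.2); f1=force(); 
    print(f"t={robot.current_time_s():.1f} grab stop={s} gap={g*85:.1f}mm dF={(f1-f0).round(2)} grip={robot.current_gripper_force():.1f}")
    go(x,y,HZ,yaw,v=.25); return f0[2]-f1[2]
def setdown(x,y,z,yaw=0,fs=3,up=.012,op=.6,rise=.09):
    go(x,y,HZ,yaw); go(x,y,z+up,yaw,v=.2); robot.pause(.2); f0=force()
    s=go(x,y,z,yaw,v=.02,f_stop=fs); robot.pause(.2); f1=force()
    zz=robot.current_tool_pos()[2]
    fingers.gripper_to(op); robot.pause(.2); go(x,y,zz+.03,yaw,v=.05); go(x,y,zz+rise,yaw,v=.25)
    print(f"t={robot.current_time_s():.1f} setdown stop={s} z={zz:.4f} (aim {z:.4f}) dF={(f1-f0).round(2)}"); return zz
E
python3 - <<'E'
from h import *
x,y=.706,.0475
go(.65,.05,.25,0); go(x,y,.25,0)
W=grab(x,y,.049)
print("W",W,robot.current_tool_pos())
shot("wrist","g0")
E
```

```text
t=12.5 grab stop=False gap=18.1mm dF=[-0.71 -0.18 -2.51] grip=44.0
W 2.5091282063379676 [0.70523283 0.04743028 0.1986776 ]
```

View pics/g0.png

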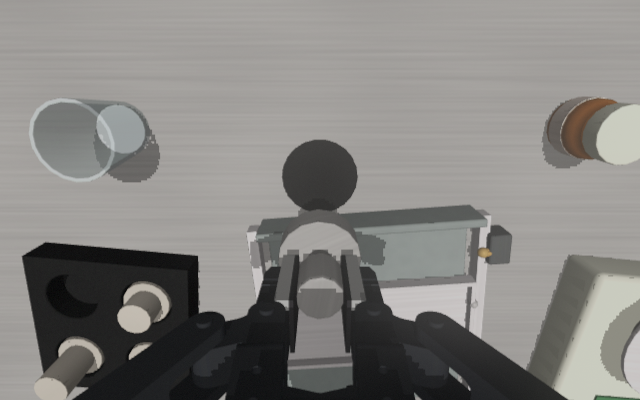

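The weight is held upright between the jaws at (322,285), and the empty pad is at (320,176).

Run:
```python
from h import *
P=cam("wrist"); print("pad",onplane(P,(320,176),.004))
off=.045
go(.63,-.1,HZ)
z=setdown(PAN[0],PAN[1],PZ-.0063+off,fs=4)
robot.pause(1.5)
P,im=shot("wrist","p0"); print(rec("check_weight","wrist"),proj(P,[*PAN,PZ-.0065+.05]),proj(P,[*PAN,PZ-.0065]))
```

```text
pad [0.70223293 0.04663922 0.004     ]
t=18.6 setdown stop=False z=0.1088 (aim 0.1087) dF=[-0.15 -0.51  1.38]
[(0.93, array([321.5, 198.7,  57.3,  58.8]))] [319.73732805 217.40526969] [319.62458806 193.60752591]
```

View pics/p0.png

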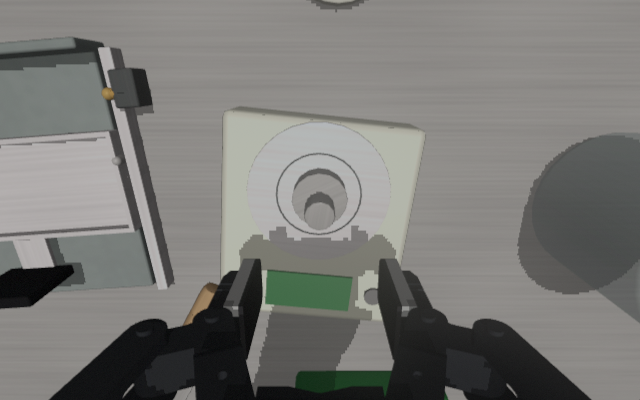

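The weight stands inside the ring: its foot is at (320,199) and the ring centre at (318.5,194), so it sits about 4 mm towards -x. I'll regrasp with that correction and return it to the pad.

Run:
```python
from h import *
W=grab(.560,-.275,.107); go(.63,-.1,HZ)
setdown(.703,.0466,.0485,fs=5)
robot.pause(.2)
P,im=shot("wrist","p1"); print(rec("check_weight","wrist"),rec("pad_centre","wrist"),proj(P,[.7025,.0466,.004]))
# look at mould from two places
for i,(xy) in enumerate([(.60,.20),(.52,.27)]):
    robot.move_to(look(xy,.25,0),[180,0,0]); robot.pause(.3); P,im=shot("wrist",f"m{i}"); np.save(f"m{i}.npy",P); print(rec("sample_1","wrist"))
a=[cv2.imread(f"pics/m{i}.png")[60:360,120:520] for i in(0,1)]
cv2.imwrite("pics/mm.png",np.hstack(a)); cv2.imwrite("pics/p1c.png",cv2.imread("pics/p1.png")[100:300,200:440])
print(robot.current_time_s())
```

```text
t=23.4 grab stop=False gap=18.4mm dF=[ 0.04 -0.33 -2.24] grip=43.9
t=29.5 setdown stop=False z=0.0485 (aim 0.0485) dF=[-0.23  0.02 -0.43]
[(0.57, array([319.3, 194.7,  59.8,  63.2]))] [(0.94, array([318.3, 191.9,  93.2,  88. ])), (0.42, array([381.2, 353.8, 253.7,  89.4]))] [319.25735361 193.21535917]
[(0.92, array([231.2, 265.3,  46.1,  48.8])), (0.62, array([303.8, 206.7,  42.1,  47.7]))]
[(0.69, array([375.7, 125.6,  50. ,  51.5])), (0.66, array([368.8, 202.3,  44. ,  55.5]))]
31.95
```

View pics/mm.png

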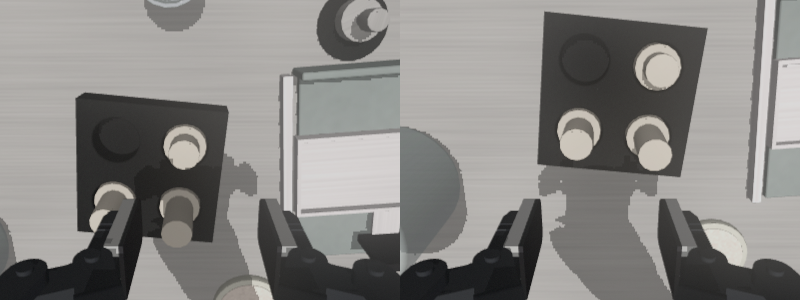

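View pics/p1c.png

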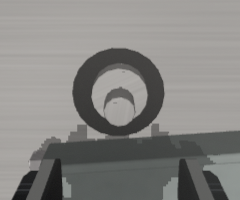

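The check weight stands centred on its pad, at (120,92) in the crop. In the mould views C is clearly the shortest, with its top at (304,214) in m0 and (382,130) in m1. A's top is at (296,204) in m1, and B's at (297,295) in m0 and (375,215) in m1.

Run:
```python
from h import *
import pickle
V=pickle.load(open("V.pkl","rb")); m0,m1=np.load("m0.npy"),np.load("m1.npy"); w2,w3=V[2],V[3]
for n,o in {"C":[(m0,(304,214)),(m1,(382,130)),(w2,(201,212)),(w3,(302,141))],"A":[(m1,(296,204)),(w2,(124,278)),(w3,(219,216))],"B":[(m0,(297,295)),(m1,(375,215)),(w3,(295,225))]}.items():
    p=tri(o); print(n,p.round(4),[(proj(P,p)-u).round(1).tolist() for P,u in o])
    for z in(.054,.063,.072,.081): print("  ",z,*[onplane(P,u,z)[:2].round(4) for P,u in o])
mc=np.array([onplane(m1,(120+a-400,60+b),.03) for a,b in((545,12),(707,29),(680,177),(538,164))]); print(mc.mean(0))
# foot-top outline centre in m1 (z=.03)
for n,u in(("C",(377,126)),("A",(299,191)),("B",(368,197))): print(n,onplane(m1,u,.03).round(4))
```

```text
C [0.5847 0.2133 0.0496] [[-0.2, -0.9], [-0.7, -0.2], [-0.3, 1.1], [1.3, -0.1]]
   0.054 [0.5855 0.2129] [0.5851 0.2135] [0.5875 0.2113] [0.5853 0.2143]
   0.063 [0.5889 0.2125] [0.5863 0.215 ] [0.5909 0.2082] [0.5868 0.2138]
   0.072 [0.5923 0.2121] [0.5875 0.2166] [0.5942 0.205 ] [0.5882 0.2134]
   0.081 [0.5957 0.2117] [0.5887 0.2181] [0.5975 0.2019] [0.5897 0.213 ]
A [0.5193 0.2915 0.0629] [[-1.1, -0.1], [0.5, 2.0], [0.6, -2.0]]
   0.054 [0.5161 0.2911] [0.5164 0.2971] [0.5139 0.2948]
   0.063 [0.5192 0.2905] [0.5217 0.2915] [0.5174 0.2921]
   0.072 [0.5223 0.2898] [0.527 0.286] [0.5208 0.2895]
   0.081 [0.5254 0.2892] [0.5323 0.2804] [0.5242 0.2868]
B [0.5157 0.2202 0.0826] [[-0.7, -0.5], [0.5, -0.0], [0.2, 0.6]]
   0.054 [0.4963 0.2216] [0.5048 0.2159] [0.5044 0.2224]
   0.063 [0.5022 0.2209] [0.5082 0.2173] [0.5081 0.2218]
   0.072 [0.5081 0.2203] [0.5117 0.2188] [0.5119 0.2211]
   0.081 [0.514  0.2196] [0.5151 0.2203] [0.5156 0.2205]
[0.55255879 0.25120962 0.03      ]
C [0.5858 0.2142 0.03  ]
A [0.5216 0.2894 0.03  ]
B [0.5151 0.2199 0.03  ]
```

```bash
cat >> h.py <<'E'
TRAY=np.array([.5535,-.008]); TY=np.array([-.07,.9976])
def box(P,x,y,zb,h):
    a=np.linspace(0,6.28,24); pts=[[x+r*np.cos(t),y+r*np.sin(t),zb+z] for r,z in((.022,0),(.022,.025),(.015,h)) for t in a]
    q=np.array([proj(P,p) for p in pts]); lo,hi=q.min(0),q.max(0); return np.r_[(lo+hi)/2,hi-lo].round(1)
def check(x,y,zb,h,name):
    P,im=shot("wrist",name); b=box(P,x,y,zb,h); r=rec("sample_1","wrist")
    d=[np.abs(q[:2]-b[:2]).max() for p,q in r if p>.3]; ok=bool(d) and min(d)<9
    print("check",ok,"expected",b,"got",[(p,q.tolist()) for p,q in r]); return ok
def weigh(x,y,h,name):
    W=grab(x,y,.005+h-.003); go(.55,-.1,HZ)
    s=min(max(.8*W/300,.001),.008)
    z=setdown(*PAN,PZ-s+h-.003,fs=5); robot.pause(1.5)
    return check(*PAN,PZ-min(W/300,.012),h,name),z
def totray(z,h,slot,name,x=PAN[0],y=PAN[1]):
    g=TRAY+slot*.06*TY
    grab(x,y,z-.0005,0); go(.55,-.1,HZ); go(*g,HZ,90+4)
    setdown(*g,.016+h-.003,90+4,fs=4); return g
E
python3 - <<'E'
from h import *
go(.585,.213,HZ)
ok,z=weigh(.585,.213,.049,"s1"); print(ok,z)
E
```

```text
t=35.8 grab stop=False gap=27.7mm dF=[-0.37 -0.09 -1.17] grip=44.5
t=42.1 setdown stop=False z=0.1130 (aim 0.1129) dF=[ 0.17 -0.45  1.47]
check True expected [319.6 201.1  62.7  72.6] got [(0.84, [317.9, 202.8, 66.2, 71.4]), (0.69, [70.8, 214.8, 141.6, 177.7])]
True 0.11296503078439826
```

Run:
```python
import cv2;cv2.imwrite("pics/s1c.png",cv2.imread("pics/s1.png")[100:300,160:480])
```

```text
(no output)
```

View pics/s1c.png

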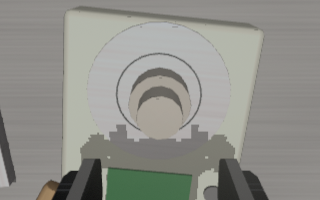

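Sample 1 stands inside the ring at about (160,105) in the crop, a few mm towards -x. Next it goes into the tray.

```bash
sed -i 's/go(.55,-.1,HZ); go(\*g,HZ,90+4)/go(.55,-.15,HZ); robot.move_to([*g,HZ],[180,0,94])/' h.py
python3 - <<'E'
from h import *
g=totray(.113,.049,-1,"t1")
robot.pause(.2); check(*g,.016,.049,"t1")
robot.move_to(look((.54,.22),.24,0),[180,0,0]); robot.pause(.3)
P,im=shot("wrist","m2"); np.save("m2.npy",P); print([(p,q.tolist()) for p,q in rec("sample_1","wrist")], robot.current_time_s())
for h in(.058,.067):print("A",h,box(P,.5205,.290,.005,h))
print("B",box(P,.515,.22,.005,.076))
cv2.imwrite("pics/mt.png",np.hstack([cv2.imread("pics/t1.png")[50:350,120:520],im[:300,130:530,::-1]]))
E
```

```text
t=46.9 grab stop=False gap=28.3mm dF=[-0.04 -0.58 -1.16] grip=44.4
t=53.2 setdown stop=True z=0.0620 (aim 0.0620) dF=[0.05 0.08 5.79]
check True expected [322.1 202.7  63.3  73.5] got [(0.56, [321.5, 203.6, 64.7, 75.5])]
[(0.86, [320.1, 223.7, 43.7, 57.3]), (0.81, [612.7, 172.7, 54.6, 52.4]), (0.76, [249.1, 211.6, 49.2, 55.2])] 55.7083
A 0.058 [249.2 209.6  48.5  55.7]
A 0.067 [248.  211.7  51.1  59.8]
B [318.8 219.3  43.9  64.8]
```

View pics/mt.png

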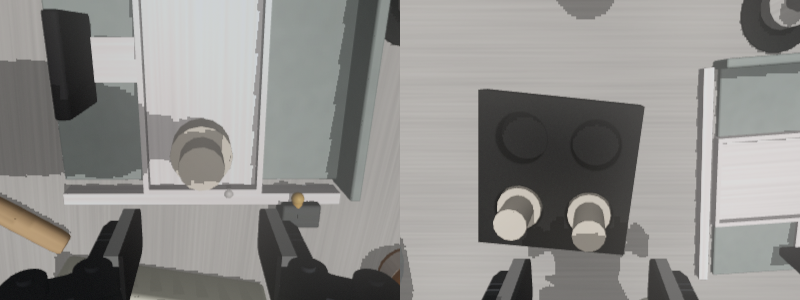

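The tray view shows sample 1 standing in the -y slot at (200,155). The mould view shows tops A at (240,224) and B at (318,236), neither one moved. A grip level suited to a 58 mm sample works whatever A's exact height is, because its underside is known from the cavity floor.

Run:
```python
from h import *
m1,m2=np.load("m1.npy"),np.load("m2.npy")
print(tri([(m1,(296,204)),(m2,(240,224))]),onplane(m2,(240,224),.063),onplane(m2,(240,224),.072),onplane(m2,(318,236),.081))
x,y=.5205,.290
go(x,y,HZ)
ok,z=weigh(x,y,.058,"s2"); print(ok,z)
if ok:
    g=totray(z,.058,1,"t2"); robot.pause(.2); check(*g,.016,.062,"t2")
    robot.move_to(look((.53,.10),.25,0),[180,0,0]); robot.pause(.3); P,im=shot("wrist","m3"); print([(p,q.tolist()) for p,q in rec("sample_1","wrist")],"B",box(P,.515,.22,.005,.076),"t",box(P,*g,.016,.062),box(P,*(TRAY-.06*TY),.016,.049),robot.current_time_s())
    cv2.imwrite("pics/mt3.png",np.hstack([cv2.imread("pics/s2.png")[100:300,160:480],im[100:300,180:640,::-1]]))
```

```text
[0.52122064 0.29009089 0.0686451 ] [0.5189729  0.29144555 0.063     ] [0.52265235 0.28931104 0.072     ] [0.5151321  0.22069353 0.081     ]
t=59.5 grab stop=False gap=28.8mm dF=[ 0.22  0.3  -1.34] grip=44.5
t=66.0 setdown stop=False z=0.1215 (aim 0.1214) dF=[-0.88 -0.17  1.16]
check True expected [319.7 199.7  60.7  75.2] got [(0.87, [81.7, 186.2, 83.5, 60.5]), (0.82, [320.8, 202.1, 60.3, 76.9])]
True 0.12150556428105334
t=70.8 grab stop=False gap=28.7mm dF=[-0.17 -0.15 -2.07] grip=44.4
t=76.9 setdown stop=True z=0.0715 (aim 0.0710) dF=[ 0.44 -0.81  6.34]
check True expected [322.1 202.1  61.1  78.6] got [(0.68, [320.8, 200.8, 61.1, 78.2]), (0.58, [318.4, 335.9, 55.5, 79.1]), (0.57, [289.2, 248.6, 190.9, 230.1])]
[(0.77, [494.1, 164.3, 63.6, 49.8]), (0.6, [367.7, 175.7, 48.6, 53.4])] B [197.4 208.9  62.7  61.8] t [368.5 175.2  47.7  54.6] [493.9 164.3  62.9  49.5] 78.9833
```

View pics/mt3.png

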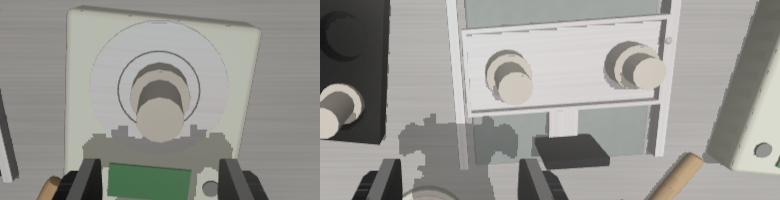

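Both samples stand in the tray at (510,80) and (637,68) in the crop. B is still in its cavity at (340,105), and A was well inside the ring when weighed. Next is B.

Run:
```python
from h import *
x,y=.515,.220; H=.070
go(x,y,HZ+.02); go(x,y,HZ)
ok,z=weigh(x,y,H,"s3"); print(ok,z)
if ok:
    g=totray(z,H,0,"t3"); robot.pause(.2); check(*g,.016,.076,"t3")
    # look back over the tray and the check weight
    robot.move_to(look((.60,-.02),.25,0),[180,0,0]); robot.pause(.3); P,im=shot("wrist","m4")
    print([(p,q.tolist()) for p,q in rec("sample_1","wrist")],[box(P,*(TRAY+s*.06*TY),.016,h) for s,h in((-1,.049),(0,.076),(1,.062))],rec("check_weight","wrist"),proj(P,[.703,.0466,.03]),robot.current_time_s())
```

```text
t=83.1 grab stop=False gap=28.8mm dF=[-0.24 -0.01 -0.77] grip=44.4
t=89.3 setdown stop=False z=0.1350 (aim 0.1349) dF=[-0.19 -0.19  0.75]
check True expected [319.6 198.3  58.2  78.6] got [(0.73, [93.4, 180.6, 74.8, 58.1]), (0.62, [320.5, 199.8, 57.0, 80.5]), (0.31, [578.5, 224.9, 122.0, 188.9])]
True 0.13498743357504098
t=94.1 grab stop=False gap=28.8mm dF=[ 0.13  0.03 -1.6 ] grip=44.4
t=100.0 setdown stop=True z=0.0859 (aim 0.0830) dF=[ 0.04 -0.23  6.41]
check True expected [322.  200.2  58.   82.3] got [(0.66, [320.0, 265.4, 54.4, 66.5]), (0.66, [322.4, 111.2, 64.7, 60.5]), (0.63, [322.1, 201.9, 58.1, 82.2]), (0.18, [289.1, 174.9, 195.5, 249.6])]
[(0.88, [307.9, 245.9, 45.7, 64.9]), (0.86, [367.2, 229.9, 42.4, 53.6]), (0.72, [248.5, 241.4, 51.3, 50.9]), (0.7, [251.9, 82.2, 71.6, 69.3]), (0.35, [547.4, 250.6, 185.2, 172.2])] [array([365.6, 232.1,  44.8,  53. ]), array([307.4, 243.2,  43.1,  67.7]), array([249.2, 243.1,  48.2,  60.1])] [(0.8, array([249.1,  80.3,  41.2,  46.8]))] [246.34716011  83.1631518 ] 102.1333
```

View pics/m4.png

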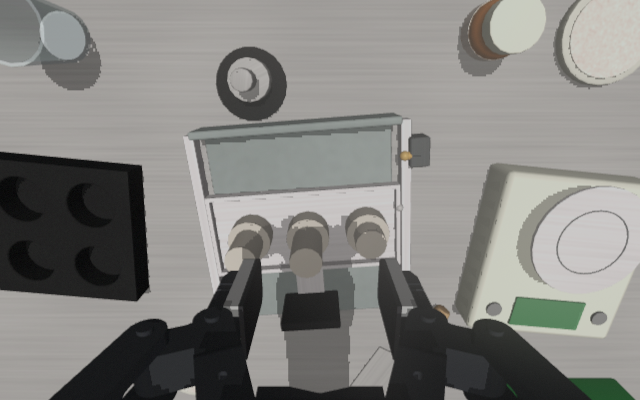

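The three samples stand upright in the tray at (248,240), (308,245) and (368,230). The check weight is on its pad at (250,82) and the mould is empty. Now I push the tab.

Run:
```python
from h import *
tx=np.array([.9976,.07]); s=lambda d:TRAY+d*tx
fingers.gripper_to(0.0,30)
robot.move_to([*s(-.13),.20],[180,0,4]); go(*s(-.13),.06,4,v=.15)
robot.pause(.2); print(force().round(2))
r=go(*s(-.07),.06,4,v=.02,f_stop=2); p=np.array(robot.current_tool_pos()); d0=(p[:2]-TRAY)@tx; print("contact",r,d0.round(4))
print(robot.current_time_s())
r=go(*s(d0+.091),.06,4,v=.03,f_stop=16); p=np.array(robot.current_tool_pos()); d1=(p[:2]-TRAY)@tx
robot.pause(.2); print("push",r,(d1-d0).round(4),force().round(2),robot.current_time_s())
```

```text
[ 0.4   0.12 -0.21]
contact True -0.0938
106.7833
push True 0.0563 [ 0.25 -0.06  0.13] 109.1
```

Run:
```python
from h import *
p=robot.current_tool_pos(); print(p)
P,im=shot("top"); cv2.imwrite("pics/top1.png",cv2.resize(im[150:250,270:400,::-1],None,fx=6,fy=6,interpolation=cv2.INTER_CUBIC))
print(rec("tray","top"),robot.current_torque())
P,im=shot("wrist","m5"); print([(p,q.tolist()) for p,q in rec("sample_1","wrist")])
```

```text
[ 0.51350296 -0.01046903  0.05760203]
[(0.56, array([320.8, 172.9,  64.5,  30.8]))] [-0.0057001  -0.01434816  0.01783257]
[(0.93, [319.1, 48.8, 131.3, 95.2]), (0.65, [121.1, 45.6, 217.2, 91.2]), (0.62, [496.2, 45.5, 170.3, 91.1])]
```

View pics/m5.png

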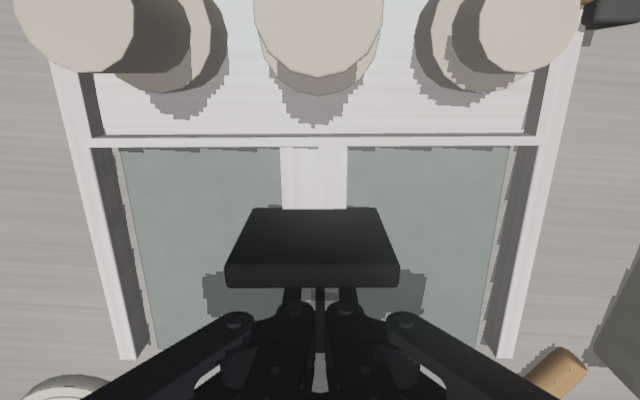

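The tray has moved in with all the samples upright, and the fingers rest against the tab at (312,280), but it isn't home yet. I'll keep pushing and log the force.

Run:
```python
from h import *
tx=np.array([.9976,.07]); s=lambda d:TRAY+d*tx
f0=force(); d=lambda:(np.array(robot.current_tool_pos())[:2]-TRAY)@tx
print(d(),f0.round(2))
for k in range(8):
    t=d()+.006
    if t>-.004: t=-.004
    r=go(*s(t),.06,4,v=.02,f_stop=25); print(r,(d()+.0938).round(4),np.array(robot.current_contact_force()).round(1),robot.current_time_s())
    if r or t==-.004: break
```

```text
-0.04022425671748529 [0.53 0.05 0.22]
False 0.057 [-5.5  0.  -1.8] 109.975
False 0.0569 [-13.1   0.2   6.1] 110.2917
False 0.0569 [-12.6  -0.    5.1] 110.5417
False 0.0569 [-12.9  -0.2   6.1] 110.7917
False 0.0569 [-12.2  -0.4   5.4] 111.0417
False 0.0569 [-12.9  -0.9   5.7] 111.2917
False 0.0569 [-11.1  -1.3   6.3] 111.5417
False 0.0569 [-12.8  -0.2   5.7] 111.7917
```

Run:
```python
from h import *
tx=np.array([.9976,.07])
print(robot.current_tool_pos(),robot.current_eef_rot())
P,im=shot("wrist","m6"); g=cv2.cvtColor(im,cv2.COLOR_RGB2GRAY)
# near wall's upper near edge along columns left/right of the tongue: strongest bright->dark step below row 120
for u in(160,200,240,400,440,480):
    c=g[110:190,u].astype(int); v=110+np.argmin(np.diff(cv2.blur(c.astype(np.float32).reshape(-1,1),(1,3)).ravel()))
    q=onplane(P,(u,v),.026)[:2]; print(u,v,"travel of near wall edge:",((q-TRAY)@tx+.045).round(4))
print("tab",[(p,q.tolist()) for p,q in rec("tab_top","wrist")])
r=g[200:300,300]; print(r.tolist()[::4])
T=cam("top"); a,_=shot("top"); 
# features in m4 (pose: look (.60,-.02)): plunger tip, dot
robot_p=look((.60,-.02),.25,0); c=vision.calibration("wrist")
M=np.eye(4);M[:3,:3]=Ro.from_euler("xyz",[180,0,0],degrees=True).as_matrix();M[:3,3]=robot_p
Q=c["mtx"]@np.diag([1,-1,-1])@np.linalg.inv(M@c["T_tool_cam"])[:3]
for n,u,z in(("plunger",(405,155),.026),("dot",(399,207),.026),("farframe inner",(300,132),.03),("tray far wall",(300,187),.026),("tray near wall",(360,268),.026)):
    q=onplane(Q,u,z)[:2]; print(n,q.round(4),((q-TRAY)@tx).round(4))
```

```text
[ 0.51670447 -0.01042661  0.05887202] [-179.98901377    0.73642016    3.9968003 ]
160 153 travel of near wall edge: 0.0588
200 153 travel of near wall edge: 0.0589
240 153 travel of near wall edge: 0.0589
400 152 travel of near wall edge: 0.0593
440 139 travel of near wall edge: 0.0651
480 152 travel of near wall edge: 0.0593
tab [(0.94, [314.9, 147.8, 489.7, 294.4])]
[200, 201, 201, 200, 58, 54, 52, 48, 47, 44, 39, 39, 36, 32, 35, 31, 28, 30, 36, 37, 37, 38, 35, 28, 24]
plunger [ 0.6363 -0.104 ] 0.0759
dot [ 0.582  -0.1019] 0.0219
farframe inner [ 0.6592 -0.0013] 0.1059
tray far wall [ 6.035e-01 -1.000e-04] 0.0504
tray near wall [ 0.5112 -0.0643] -0.0461
```

Run:
```python
from h import *
tx=np.array([.9976,.07]); s=lambda d:TRAY+d*tx
d=lambda:(np.array(robot.current_tool_pos())[:2]-TRAY)@tx
r=go(*s(d()+.014),.06,4,v=.02,f_stop=27); print(r,(d()+.0938).round(4),np.array(robot.current_contact_force()).round(1)); robot.pause(.3)
print((d()+.0938).round(4),np.array(robot.current_contact_force()).round(1))
go(*s(-.10),.06,4,v=.1); go(*s(-.10),.25,4)
robot.move_to(look((.60,-.02),.25,0),[180,0,0]); robot.pause(.3); P,im=shot("wrist","m7")
g=cv2.cvtColor(im,cv2.COLOR_RGB2GRAY)
print([(p,q.tolist()) for p,q in rec("sample_1","wrist")],rec("check_weight","wrist"),proj(P,[.703,.0466,.03]).round())
print("col290",g[100:300:2,278].tolist()); 
o=cv2.cvtColor(cv2.imread("pics/m4.png"),cv2.COLOR_BGR2GRAY); print("old   ",o[100:300:2,278].tolist())
for h,sl in((.049,-1),(.076,0),(.062,1)): print(box(P,*(TRAY+.058*tx+sl*.06*TY),.016,h))
# the dot on the side rail: where now?
print(im[120:215:3,395:411:3].mean(2).astype(int).tolist(),robot.current_time_s())
```

```text
False 0.0569 [-28.9  -0.8  23.4]
0.0569 [-28.4  -0.2  22.2]
[(0.95, [364.2, 175.3, 49.0, 53.2]), (0.9, [238.5, 186.2, 52.4, 54.6]), (0.86, [303.5, 187.1, 46.7, 56.6])] [(0.97, array([251. ,  80.1,  44. ,  47.7])), (0.57, array([436.8, 313.5,  23.4,  21.7])), (0.41, array([299.6, 204. , 208.8, 155.8]))] [247.  83.]
col290 [62, 62, 61, 62, 69, 106, 151, 155, 153, 154, 145, 88, 89, 140, 144, 142, 128, 97, 194, 193, 176, 192, 194, 194, 192, 195, 193, 193, 193, 193, 193, 190, 195, 194, 193, 194, 193, 193, 193, 195, 194, 193, 190, 192, 193, 191, 192, 193, 191, 189, 193, 191, 191, 191, 191, 192, 191, 183, 112, 165, 192, 153, 139, 139, 119, 94, 92, 93, 93, 92, 94, 93, 94, 93, 92, 92, 85, 80, 66, 44, 39, 38, 37, 36, 33, 37, 35, 36, 35, 35, 91, 89, 88, 89, 88, 88, 90, 89, 88, 90]
old    [61, 62, 62, 61, 76, 109, 159, 160, 158, 160, 150, 87, 86, 140, 149, 146, 134, 93, 100, 146, 145, 145, 145, 144, 143, 142, 144, 144, 146, 146, 146, 147, 145, 145, 145, 146, 146, 147, 146, 145, 145, 145, 146, 146, 147, 117, 119, 191, 200, 198, 199, 200, 198, 200, 198, 198, 199, 200, 195, 200, 200, 198, 200, 199,
[... 551 characters left out ...]
, 190, 82], [92, 162, 163, 163, 165, 81], [92, 150, 147, 133, 140, 117], [94, 191, 101, 138, 145, 137], [95, 191, 105, 112, 119, 82], [94, 191, 133, 192, 190, 82], [95, 191, 133, 192, 190, 84], [96, 191, 129, 192, 190, 171], [96, 190, 129, 192, 190, 188], [96, 190, 124, 192, 190, 188], [96, 190, 129, 192, 190, 188], [95, 189, 129, 192, 189, 187], [96, 189, 128, 192, 190, 187], [99, 189, 127, 192, 190, 187], [95, 189, 127, 192, 189, 177], [96, 189, 126, 192, 189, 174], [96, 189, 124, 192, 189, 173], [96, 188, 124, 191, 189, 173], [96, 188, 119, 191, 190, 172], [96, 188, 122, 190, 189, 171], [97, 188, 121, 191, 189, 171], [168, 188, 120, 190, 189, 176], [181, 166, 118, 190, 190, 176]] 115.6667
```

The tray is flush against the far bar and gave nothing at 28 N, so it is home. All three samples stand where expected, and the check weight is on its pad.

```bash
python3 -c "
from h import *
print(workorder.close_job())"
```

```text
the job is handed in; nothing more can be done
None
```

I handed the job in at about 116 s: check weight tested and back on its pad, three samples weighed shortest to tallest and standing in the tray, and the tray judged fully home (flush with its stop, no movement at 28 N). I viewed 15 pictures, one over the limit of 14.

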